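Rock the sorting gate and feed the white grinding ball down the other chute

ROBOT

A 6-joint arm with a two-finger parallel gripper is mounted at the origin on a cart in front of the work surface, level with it; the furniture and walls round the work are solid. World frame = base frame: x ahead of the robot, y to its left, z up, the work surface at z = 0. Lengths are in m, angles in degrees, forces in N, time in s.
With the tool pointing down it reaches from about 0.375 to 0.9 m from the base axis. Payload 3.1 kg.
Tool frame: the origin (TCP) lies at the very end of the fingers, on their centre line; the grasp point (between the pads) lies 19 mm behind it; z points along the fingers, y is the line along which they close (so a half turn about z gives the same grasp; the last joint's range is limited). The gripper opens to 87 mm and grips with 3 to 60 N. Pads are 19 mm wide; open, the fingers measure 117 mm over their backs; the gripper's body (75 mm by 190 mm) begins 51 mm behind the grasp point.
Start: joints at [-75.315, 30.224, 82.088, -0, 67.689, -10.227], TCP at [0.263, -0.567, 0.189] pointing down, gripper open.
Joint ranges: [-176.69, 176.69], [-43.24, 126.21], [12.49, 139.97], [-82, 262], [0, 151.66], [-163.58, 163.58]. Speed limits (degrees/s): [159.86, 159.86, 180, 180, 180, 180].

INTERFACE

Orientations are given as a 3x3 rotation matrix whose columns are the frame's x, y, z axes.
In Python, from rig import * gives the robot as it stands.
- The arm moves only by the tool jog_arm, never from a script. Its arguments are lists of equal length, an entry for each row: "delta_pos": the shift along the world's x, y, z in cm, a list of three; "turn": the turn about the world's z in degrees; "grip": the closure, from 0 (fully open) to 1 (shut). In form: {"delta_pos": [[x, y, z], ...], "turn": [turn, ...], "grip": [grip, ...]}. A call has 1 to 12 rows; each row is the pose to reach, as a shift and turn from the pose commanded when the call began; what a row does not reach only later rows make up. A row lasts 1/8 s, in which the tool goes at most 62.5 mm and 10.7 degrees, less where a joint would pass 70% of its speed; a pose out of reach is approached as far as the arm can. A call with a gripper value outside its range is refused whole. The fingers move at their own pace and stop on an object; the grip force is fixed at half the most. Time passes only in rows, so rows that repeat a pose let the fingers close. It gives the time, the measured TCP pose, the force, the opening and the grip force at its end, in the units of the state.
- read_state(): the state, without advancing time (a new reading comes with each control period).
- capture(name): name is "side" or "top" or "wrist"; returns a dict with "color" (384x512x3 uint8, blue, green, red), "fovy" (degrees; the focal length in pixels is half the picture's height over the tangent of half this angle, whatever the lens; pixels are square), "cx", "cy" (the principal point, pixels), "k1" (the pictures are not rectified: a ray, as slopes to the right and down, at radius r is drawn at 1 + k1 r^2 times it, then the intrinsics apply), "camera_from_world" (4x4, takes a point from world to camera coordinates). Camera axes: x right, y up, looking along -z (the intrinsics and any distortion apply to the point x, -y, -z); pixel columns grow to the right and rows downward; lengths in m; the calibration is good to about 2 mm. A picture is of the moment at which its call begins. There is no depth.
- hand_in(): hands the job in; it is judged then, once.
The state is a dict: "time_s": time; "joint_positions": joint angles; "qvel": joint speeds; "tau": joint torques, N m; "position": TCP position; "tcp_rot": TCP orientation; "force": force on the tool from outside, world axes, zero at the start; "moment": the same for the moment, N m; "opening": opening from 0.0 (shut) to 1.0 (fully open); "grasp_force": force on a finger pad.
Only numpy, scipy, OpenCV 4.12 (cv2) and the standard library are available. Lean on these libraries where they do the work, as an engineer would, in place of code of your own. Each camera call takes 0.05 s, during which the arm holds its last target. There are 200 camera calls.

TASK

The seesaw gate of the ball sorter is tipped to feed the left-hand tray. With a fingertip, press its raised yellow tab down until the gate rocks over its pivot and feeds the right-hand tray; then push the white ball along its lane toward the gate, over the lip, so that it rolls down by itself into the right-hand tray. Grip and lift nothing, leave the dark ball in its lane, do not disturb the bottle, vial and cap that stand around, and finish clear of everything.

Things in the scene. Friction and masses are not known exactly. Their poses are not given: they have to be found in the camera images.
- sorter: Fixed ball sorter, aluminium base 372 mm long (along y). Origin on the bench under the gate's pivot; x points away from the robot at yaw 0 (yaw within 0.25 rad), y to the left, z up. Blue feed shelf: x -112 to -22, y -56 to 56, top at z 84 mm, two lanes along x at y -32 and +32 mm, open behind and above the balls. Grey chutes with trays at both ends, y 80 to 180 mm, walls to z 60.
- lane_lip (a point): Middle of the feed shelf's front edge, at x -22, y 0, z 81 mm in the sorter's frame. Each lane runs along x between rails 28 mm apart, tops at z 92. Its ball waits in a 12 mm notch across the shelf, 53 mm before the lip (x -75). On the robot's side of the notch the floor is level; beyond it slopes down 3.4 degrees to the lip. Under 1 N from behind (toward +x) frees the ball; it then rolls over the lip.
- gate (a joint): Angle (rad) of the green seesaw gate; pivot along the sorter's x, 62 mm up. -0.25: left end down, feeds the left tray (start). +0.25: feeds the right tray. Both are stops. Trough 180 mm long, 34 mm wide inside. A brass weight over the pivot (24 mm, top 124 mm over the bench) makes it top-heavy: past 0 it falls to the other stop and stays. About 1 N down on the raised tab rocks it.
- press_right (a point): Centre of the top face of the yellow press tab (36 x 36 x 5 mm) at the gate's right end, on its far side; moves with the gate. In the sorter's frame: x 37, y -89, z 107 mm when raised (start); z 86 with the gate level; y -77, z 65 mm when the gate is fully over. Press from above.
- press_left (a point): The same on the tab of the left end, which is down at the start and rises as the right one goes down.
- white_ball_center (a point): Centre of the white ceramic grinding ball, 24 mm diameter, about 45 g, loose; at the start it waits in one of the two lanes, centre 94.4 mm above the bench. Which lane changes.
- dark_ball_center (a point): Centre of the dark steel grinding ball, 24 mm diameter, about 55 g, loose, in the other lane. Must stay in its notch.
- tray_right (a point): Floor of the right-hand tray near its outer end wall, 12 mm above the bench, where a delivered ball comes to rest (its centre about 12 mm higher).
- tray_left (a point): The same point of the left-hand tray.
- bottle_small: Bystander: bottle with blue cap, 42 mm wide, 86 mm tall, standing on the sorter's far side from the robot. Origin at the centre of its underside, z up.
- vial: Bystander: vial with black cap, 28 mm wide, 60 mm tall, standing on the sorter's far side from the robot. Origin at the centre of its underside, z up.
- dust_cap: Bystander: black cap, 31 mm diameter, 12 mm high, lying on the bench in front of the left chute, left of the feed shelf. Origin at the centre of its underside.
Not all that is in view belongs to the job. Leave any green look-alike of the part that bears white_ball_center alone.

How it is judged (in metres and radians):
On the way, in this order (a step that is already met when the one before it is completed fails the run):
1. the gate is rocked over and rests on its right-hand side, with the white ball still in its lane (value of joint gate above 0.2 rad and x of white_ball_center in the frame of sorter below -0.06 m), for 0.2 s.
2. the white ball has gone over the lip and is on the gate (x of white_ball_center in the frame of sorter between -0.016 and 0.02 m and y of white_ball_center in the frame of sorter between -0.09 and 0.09 m and z of white_ball_center in the frame of sorter between 0.045 and 0.09 m), for 0.02 s.
At the end, for the whole second after the job is handed in: The gate rests on its right-hand side (joint above 0.2 rad), the white ball lies still (under 0.05 m/s) inside the right-hand chute or tray, and the dark ball is within 8 mm of where it was (value of joint gate above 0.2 rad and x of white_ball_center in the frame of sorter between -0.024 and 0.024 m and y of white_ball_center in the frame of sorter between -0.178 and -0.1 m and z of white_ball_center in the frame of sorter below 0.045 m and linear speed of white_ball below 0.05 m/s and distance of dark_ball_center from where it was at the start of the episode below 0.008 m); the robot touches nothing.
It fails at once if the white ball is lifted (centre above 106 mm, 10 mm over its way along the lane) (height (world z) of white_ball_center above 0.106 m).
It fails at once if the white ball is touched by the robot once it has left the lane for either end of the gate ((y of white_ball_center in the frame of sorter below -0.06 m or y of white_ball_center in the frame of sorter above 0.06 m) and contact force between any of the fingers, the arm and white_ball above 0.2 N).
It fails at once if the dark ball is pushed out of its notch (distance of dark_ball_center from where it was at the start of the episode above 0.012 m).
It fails at once if the bottle, vial or dust cap is moved by more than 20 mm or tipped over (distance of any of bottle_small, vial, dust_cap from where it was at the start of the episode above 0.02 m or angle between any of bottle_small, vial, dust_cap's own z axis and vertical above 0.4 rad).
It also fails if it takes over 38 s, if anything falls off the work surface, if the arm or the gripper's body presses on something with over 40 N, if the wrist force passes 120 N, or if a joint passes its speed limit or range.

## Working session

There is one attempt and no reset: what is moved stays moved. The work goes in short steps, Python scripts to look and compute and a tool call to move; the robot and the scene stay as the last step left them, time stands still between calls to the robot, and variables do not carry over. Pictures are saved under pics/ and viewed, at most 10 in all, crops included, and the job is handed in when it is done.

Besides the shell and the picture viewer there is one more tool, called after "Emit:" by a JSON object that holds its "fn" and its "kwargs", one argument or row to a line. jog_arm: Moves the arm, as the interface text tells. Its arguments: {"type":"object","properties":{"delta_pos":{"type":"array"},"turn":{"type":"array"},"grip":{"type":"array"}},"required":["delta_pos","turn","grip"]}

```bash
mkdir -p pics; ls
cat > h.py <<'E'
from rig import *
import numpy as np, cv2
def ray(c,uv):
    h=c["color"].shape[0]; f=h/2/np.tan(np.radians(c["fovy"])/2)
    d=np.array([(uv[0]-c["cx"])/f,(uv[1]-c["cy"])/f]); s=d.copy()
    for _ in range(30): s=d/(1+c["k1"]*(s@s))
    T=np.array(c["camera_from_world"]); R=T[:3,:3]; o=-R.T@T[:3,3]
    v=R.T@np.array([s[0],-s[1],-1]); return o,v/np.linalg.norm(v)
def plane(c,uv,z):
    o,v=ray(c,uv); return o+v*(z-o[2])/v[2]
def proj(c,p):
    h=c["color"].shape[0]; f=h/2/np.tan(np.radians(c["fovy"])/2)
    T=np.array(c["camera_from_world"]); q=T[:3,:3]@np.array(p)+T[:3,3]
    s=np.array([q[0],-q[1]])/-q[2]; s=s*(1+c["k1"]*(s@s)); return s*f+[c["cx"],c["cy"]]
def two(c1,u1,c2,u2):
    o1,v1=ray(c1,u1);o2,v2=ray(c2,u2)
    a=np.linalg.lstsq(np.c_[v1,-v2],o2-o1,rcond=None)[0]
    p,q=o1+v1*a[0],o2+v2*a[1]; return (p+q)/2,np.linalg.norm(p-q)
E
python3 - <<'E'
from h import *
import pickle
C={n:capture(n) for n in("side","top")}
pickle.dump(C,open("c0.pkl","wb"))
for n in C:
    cv2.imwrite(f"pics/{n}0.png",cv2.resize(C[n]["color"],(800,600),interpolation=cv2.INTER_CUBIC))
    T=np.array(C[n]["camera_from_world"]);print(n,-T[:3,:3].T@T[:3,3],C[n]["fovy"],C[n]["k1"])
print(read_state())
E
```

```text
pics
side [ 0.34938315 -0.67599488  0.70125304] 42.508013626318785 -0.21681049428855179
top [0.43037369 0.06586222 1.00274416] 45.07535091700098 -0.0003973610715647712
{'time_s': 0.1, 'joint_positions': array([-7.53135906e+01,  3.02757678e+01,  8.21504608e+01,  1.08901281e-03,
        6.76902247e+01, -1.02257045e+01]), 'qvel': array([-0.05251555, -0.12116737, -0.19965668,  0.04206122, -0.03672969,
       -0.05028506]), 'tau': array([ 6.17936098e-05, -4.40984881e+01, -1.77151448e+01,  6.34449511e-02,
        5.33377973e-02, -5.64931679e-05]), 'position': array([ 0.26312331, -0.56609242,  0.18803889]), 'tcp_rot': array([[ 9.06958116e-01,  4.21220520e-01, -4.98285238e-04],
       [ 4.21220645e-01, -9.06956055e-01,  1.97054500e-03],
       [ 3.78111178e-04, -1.99708981e-03, -9.99997934e-01]]), 'force': array([-0.29410927, -0.30260961,  0.06745187]), 'moment': array([-0.07429999, -0.01020655,  0.00809873]), 'grasp_force': 0.0, 'opening': 0.9957201681537634}
```

View pics/top0.png

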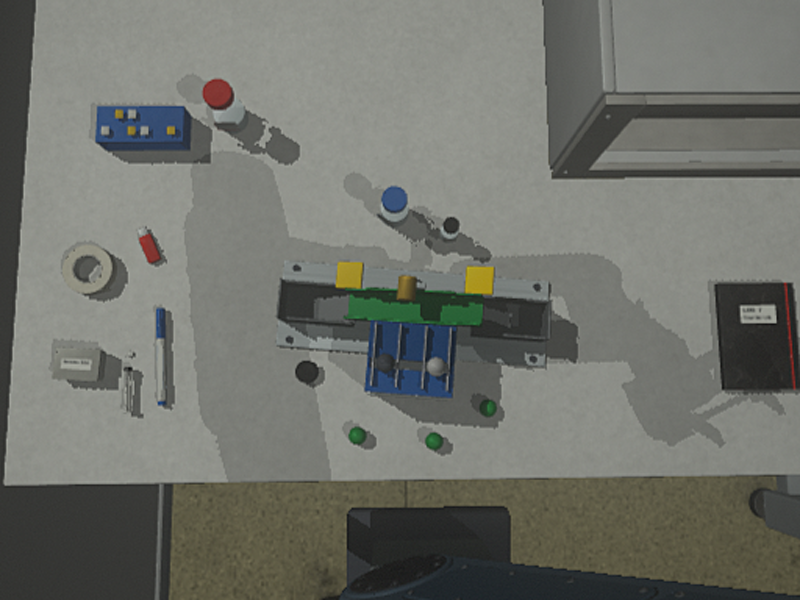

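View pics/side0.png

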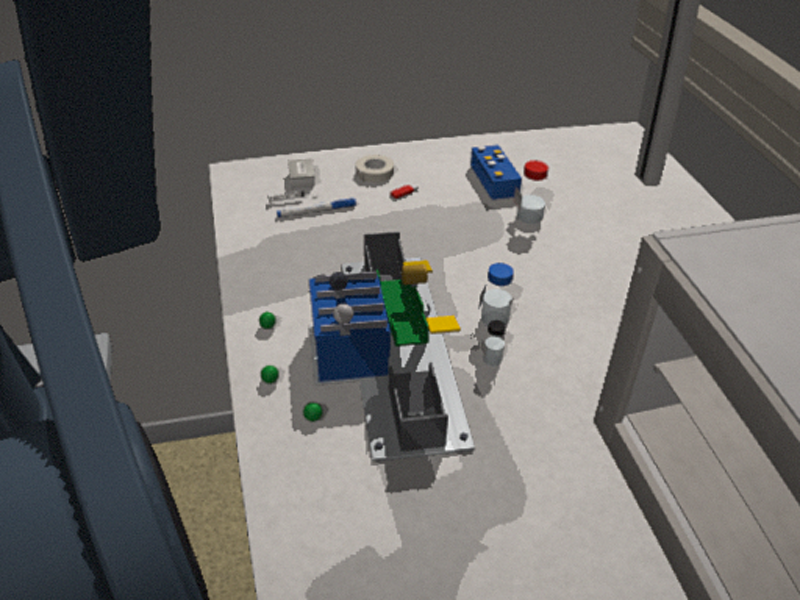

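The top view (800x600) shows the white ball in the right lane (436,366) and the dark ball in the left lane (387,363). The raised right tab is at (480,280), the bottle at (394,200), the vial at (451,226) and the dust cap at (306,371). In the side view the white ball is at (344,313) and the right tab at (443,325).

Run:
```python
from h import *
import pickle
C=pickle.load(open("c0.pkl","rb"))
k=1/1.5625
def blob(n,seed,cond):
    c=C[n];im=c["color"];hsv=cv2.cvtColor(im,cv2.COLOR_BGR2HSV)
    m=cv2.inRange(hsv,*[np.array(x) for x in cond])
    _,l,st,ce=cv2.connectedComponentsWithStats(m)
    u=np.array(seed)*k
    i=min((j for j in range(1,len(ce)) if st[j,4]>15),key=lambda j:np.linalg.norm(ce[j]-u))
    return ce[i],st[i]
Y=((20,150,120),(32,255,255)); W=((0,0,115),(180,60,255)); 
r={}
for nm,n,s,cd in[("tabR","top",(480,280),Y),("tabR","side",(443,325),Y),("tabL","top",(350,275),Y),("tabL","side",(425,266),Y),
  ("white","top",(436,366),W),("white","side",(344,313),W)]:
    ce,st=blob(n,s,cd); r[nm,n]=ce; print(nm,n,ce/k,st)
for nm in("tabR","tabL","white"):
    print(nm,two(C["top"],r[nm,"top"],C["side"],r[nm,"side"]))
T=C["top"];P=lambda u,z:plane(T,np.array(u)*k,z)
a=P((480,280),.107);w=P((436,366),.0944);d=P((387,363),.0944);l=P((350,275),.065)
print("tabR",a,"white",w,"dark",d,"tabL",l)
print("bottle",P((394,200),.086),"vial",P((451,226),.06),"cap",P((306,371),.012))
# frame fit from tabs+balls
src=np.array([[37,-89],[-75,-32],[-75,32],[37,77]])/1000.;dst=np.array([a,w,d,l])[:,:2]
A=src-src.mean(0);B=dst-dst.mean(0);U,S,V=np.linalg.svd(A.T@B);R=(U@V).T
t=dst.mean(0)-R@src.mean(0);print("yaw",np.arctan2(R[1,0],R[0,0]),t,"res",dst-(src@R.T+t))
```

```text
tabR top [478.56770833 279.453125  ] [298 170  18  18 300]
tabR side [442.11023352 323.32589286] [273 202  22  11 182]
tabL top [348.59619141 274.36523438] [215 168  17  17 256]
tabL side [417.0014881  264.75074405] [258 167  18   7  84]
white top [432.34011628 363.95348837] [274 229   7   9  43]
white side [343.09895833 307.50868056] [214 195  11   6  36]
tabR (array([ 0.56631738, -0.03932159,  0.1064418 ]), np.float64(0.0001823521927495028))
tabL (array([0.58072491, 0.12632504, 0.06634285]), np.float64(0.00039778430902425463))
white (array([0.46089726, 0.0201781 , 0.10088699]), np.float64(0.0012810225035652962))
tabR [ 0.56561517 -0.04105947  0.107     ] white [0.45916602 0.01522619 0.0944    ] dark [0.46350234 0.07645757 0.0944    ] tabL [0.57988501 0.12460353 0.065     ]
bottle [0.67505172 0.06615754 0.086     ] vial [ 0.64591072 -0.00964685  0.06      ] cap [0.4567779 0.1874378 0.012    ]
yaw -0.03934129430885813 [0.53614543 0.04605734] res [[-0.00400116  0.00326958]
 [-0.00077884 -0.00180575]
 [ 0.00104028 -0.00452485]
 [ 0.00373971  0.00306102]]
```

Emit:
{"fn": "jog_arm", "kwargs": {
  "delta_pos": [
    [5,9,1],
    [10,18,1],
    [15,26,1],
    [20,35,1],
    [25,43,0],
    [29,50,-2],
    [30.4,52.4,-3],
    [30.4,52.4,-3],
    [30.4,52.4,-3],
    [30.4,52.4,-3],
    [30.4,52.4,-3],
    [30.4,52.4,-3]
  ],
  "turn": [-8,-16,-24,-29,-29,-29,-29,-29,-29,-29,-29,-29],
  "grip": [1,1,1,1,1,1,1,1,1,1,1,1]
}}

```text
time_s: 1.6
position: [0.5667, -0.0429, 0.1586]
tcp_rot: [[0.997, -0.071, -0.001], [-0.071, -0.997, -0.0], [-0.001, 0.0, -1.0]]
force: [-0.0, -1.0, 0.6]
opening: 0.005
grasp_force: 0.0
```

Run:
```python
from h import *
s=read_state();print(s["position"],s["tcp_rot"][:,0],s["opening"],s["force"])
c=capture("wrist");d=capture("top")
cv2.imwrite("pics/w1.png",np.hstack([cv2.resize(c["color"],(400,300)),cv2.resize(d["color"][120:312,128:384],(400,300))]))
T=np.array(c["camera_from_world"]);print(-T[:3,:3].T@T[:3,3])
```

```text
[ 0.56672484 -0.04291213  0.15858874] [ 0.99749674 -0.07070237 -0.00119328] 0.004609463233233417 [-0.00606515 -1.00143916  0.56256141]
[ 0.64520838 -0.05039206  0.3541735 ]
```

View pics/w1.png

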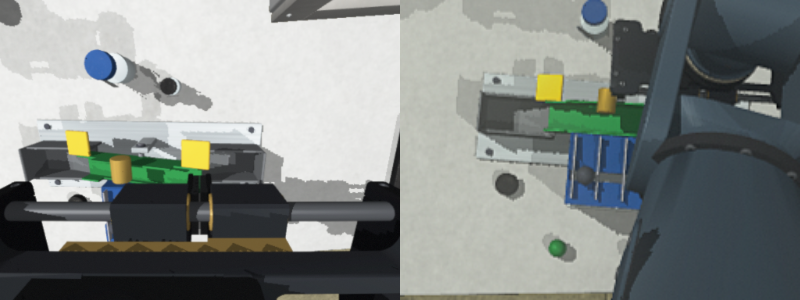

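The wrist view has the right tab at (195,155), with the closed fingers just in front of and above it, as computed. I'll press now.

Emit:
{"fn": "jog_arm", "kwargs": {
  "delta_pos": [
    [0,0,-2],
    [0,0,-4],
    [0,0,-5],
    [0,0,-5.6],
    [0,0,-6.2],
    [0,0,-6.8],
    [0,0,-7.4],
    [0,0,-8],
    [0,0,-8.4],
    [0,0,-8.4],
    [0,0,-8.4],
    [0,0,-8.4]
  ],
  "turn": [0,0,0,0,0,0,0,0,0,0,0,0],
  "grip": [1,1,1,1,1,1,1,1,1,1,1,1]
}}

```text
time_s: 3.2
position: [0.5674, -0.0428, 0.0751]
tcp_rot: [[0.997, -0.071, 0.0], [-0.071, -0.997, -0.0], [0.0, 0.0, -1.0]]
force: [-0.1, 0.7, 0.6]
opening: 0.004
grasp_force: 0.1
```

Run:
```python
from h import *
d=capture("side");w=capture("wrist")
cv2.imwrite("pics/s2.png",np.hstack([cv2.resize(d["color"][130:322,180:350],(400,452)),cv2.resize(w["color"][100:320,60:350],(400,452))]))
```

```text
(no output)
```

View pics/s2.png

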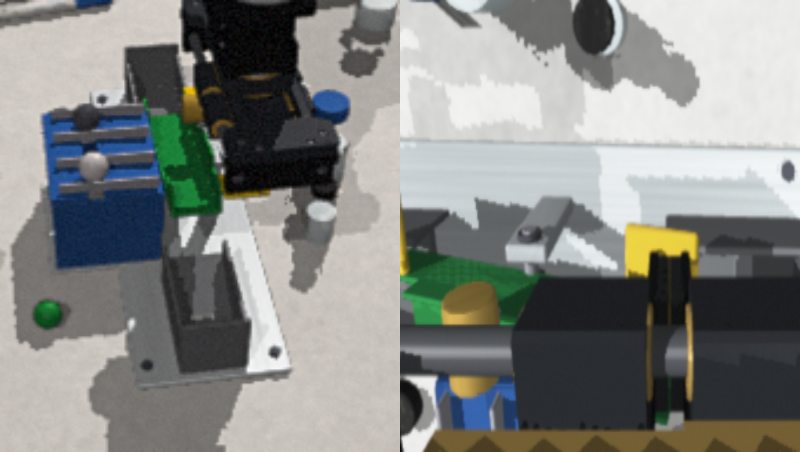

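The right tab has gone down (about (660,250) in the crop) and the white ball is still in its notch. Next I'll lift and move behind the ball, turning the fingers to fit the lane.

Emit:
{"fn": "jog_arm", "kwargs": {
  "delta_pos": [
    [0,0,5],
    [0,0,10],
    [-3,1,10],
    [-6,2,10],
    [-9,3.5,10],
    [-12,5,10],
    [-15,6,10],
    [-16.5,6.5,10],
    [-16.5,6.5,10],
    [-16.5,6.5,10],
    [-16.5,6.5,10],
    [-16.5,6.5,10]
  ],
  "turn": [0,0,10,20,30,40,50,60,70,80,90,90],
  "grip": [1,1,1,1,1,1,1,1,1,1,1,1]
}}

```text
time_s: 4.8
position: [0.4023, 0.0222, 0.1751]
tcp_rot: [[0.073, 0.997, 0.001], [0.997, -0.073, -0.0], [-0.0, 0.001, -1.0]]
force: [0.9, -0.9, -0.4]
opening: 0.006
grasp_force: 0.0
```

Run:
```python
from h import *
import pickle
C=pickle.load(open("c0.pkl","rb"))
S=capture("side");w=capture("wrist")
pickle.dump((S,w),open("c1.pkl","wb"))
cv2.imwrite("pics/w3.png",np.hstack([cv2.resize(S["color"][130:322,180:350],(400,452)),cv2.resize(w["color"],(400,300))[:, :] if 0 else cv2.copyMakeBorder(cv2.resize(w["color"],(400,300)),0,152,0,0,0)]))
T=C["top"];k=1/1.5625;P=lambda u,z:plane(T,np.array(u)*k,z)
# ball silhouettes in top view by circle fit
g=cv2.cvtColor(T["color"],cv2.COLOR_BGR2GRAY)[215:255,230:300];g=cv2.resize(g,None,fx=4,fy=4,interpolation=cv2.INTER_CUBIC)
print((cv2.HoughCircles(g,cv2.HOUGH_GRADIENT,1,60,param1=80,param2=10,minRadius=20,maxRadius=32)))
src=np.array([[37,-77],[-75,-32],[-75,32],[37,89]])/1000.
dst=np.array([[.5660,-.0402],P((436,366),.0944)[:2],P((387,363),.0944)[:2],[.5803,.1255]])
A=src-src.mean(0);B=dst-dst.mean(0);U,s,V=np.linalg.svd(A.T@B);R=(U@V).T
t=dst.mean(0)-R@src.mean(0);print("yaw",np.degrees(np.arctan2(R[1,0],R[0,0])),t,"res",dst-(src@R.T+t))
for x in(-.125,-.102,-.092,-.075): print(x,R@[x,-.032]+t)
```

```text
[[[198.5  75.5  26.7]
  [ 33.5 135.5  21. ]]]
yaw -4.7689938059940955 [0.5359269  0.03967669] res [[-3.97132979e-04 -6.71411413e-05]
 [ 6.39908959e-04  1.20331772e-03]
 [-3.44640571e-04 -1.34372802e-03]
 [ 1.01864591e-04  2.07551448e-04]]
-0.125 [0.40869921 0.0181798 ]
-0.102 [0.43161959 0.01626761]
-0.092 [0.44158497 0.01543623]
-0.075 [0.45852611 0.01402287]
```

View pics/w3.png

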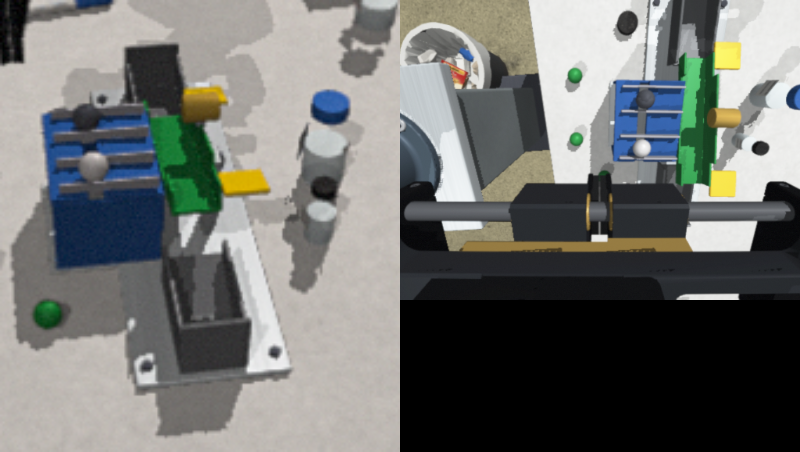

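Residuals are about 1 mm. But in this side view the right tab, at crop (243,182), sits about where it did at the start, so I need to check the gate's state.

Run:
```python
from h import *
import pickle
S,w=pickle.load(open("c1.pkl","rb"));T=capture("top")
C=pickle.load(open("c0.pkl","rb"))
def yb(c):
    m=cv2.inRange(cv2.cvtColor(c["color"],cv2.COLOR_BGR2HSV),(20,150,120),(32,255,255))
    n,l,st,ce=cv2.connectedComponentsWithStats(m)
    return [(ce[i].round(1).tolist(),int(st[i,4])) for i in range(1,n) if st[i,4]>20]
print("side0",yb(C["side"]));print("side",yb(S));print("wrist",yb(w));print("top",yb(T));print("top0",yb(C["top"]))
a=yb(S);b=yb(w)
for p in a:
  for q in b:
    X,e=two(S,p[0],w,q[0])
    if e<.01: print(p,q,X,e)
```

```text
side0 [([266.9, 169.4], 84), ([283.0, 206.9], 182)]
side [([266.5, 170.3], 112), ([282.9, 207.0], 184)]
wrist [([421.5, 71.5], 803), ([75.5, 90.8], 26), ([424.6, 145.5], 51), ([412.9, 234.8], 1022)]
top [([109.0, 83.1], 22), ([223.2, 175.6], 261), ([306.3, 178.9], 296), ([258.1, 183.4], 86)]
top0 [([108.9, 83.0], 23), ([223.1, 175.6], 256), ([306.3, 178.8], 300), ([257.8, 182.5], 45)]
([266.5, 170.3], 112) ([421.5, 71.5], 803) [0.58094165 0.12562593 0.06548923] 0.0024358053548639794
([266.5, 170.3], 112) ([424.6, 145.5], 51) [0.56054285 0.05764655 0.1188143 ] 0.0003404847237007916
([282.9, 207.0], 184) ([412.9, 234.8], 1022) [ 0.56619972 -0.03879432  0.10571159] 0.0002779064567555193
```

Run:
```python
from h import *
import pickle
S,w=pickle.load(open("c1.pkl","rb"))
st=read_state()
def H(R,p): M=np.eye(4);M[:3,:3]=R;M[:3,3]=p;return M
cw=np.array(w["camera_from_world"])
ct=cw@H(st["tcp_rot"],st["position"])
R=np.array([[.997,-.071,0],[-.071,-.997,0],[0,0,-1.]])
c=dict(w);c["camera_from_world"]=ct@np.linalg.inv(H(R,[.5674,-.0428,.0751]))
im=cv2.imread("pics/s2.png")
for nm,x0,sx,sy,ox,oy in(("side",0,400/170,452/192,180,130),("wrist",400,400/290,452/220,60,100)):
    sub=im[:,x0:x0+400];m=cv2.inRange(cv2.cvtColor(sub,cv2.COLOR_BGR2HSV),(20,150,120),(32,255,255))
    n,l,s,ce=cv2.connectedComponentsWithStats(m)
    for i in range(1,n):
        if s[i,4]<100: continue
        q=[ox+ce[i][0]/sx,oy+ce[i][1]/sy];print(nm,q,s[i])
        if nm=="wrist" and ce[i][0]>200:
            cs=cv2.boxPoints(cv2.minAreaRect(np.argwhere(l==i)[:,::-1].astype(np.float32)))
            print(cs)
print("tcp tip in wrist",proj(c,[.5674,-.0428,.0751]))
yaw=np.radians(-4.77);Rs=np.array([[np.cos(yaw),-np.sin(yaw)],[np.sin(yaw),np.cos(yaw)]]);t=np.array([.5359,.0397])
wd=lambda x,y,z:[*(Rs@[x,y]+t),z]
for nm,yy,zz in(("raised",-.077,.107),("level",-.083,.086),("down",-.089,.065)):
    for dx,dy in((.018,.018),(.018,-.018),(-.018,.018),(-.018,-.018)):
        u=proj(c,wd(.037+dx,yy+dy,zz-dy*(-.25 if nm=="raised" else .25 if nm=="down" else 0)*-1))
        v=proj(S,wd(.037+dx,yy+dy,zz))
        print(nm,dx,dy,"wristcrop",((u-[60,100])*[400/290,452/220]+[400,0]).round(),"sidecrop",((v-[180,130])*[400/170,452/192]).round())
```

```text
side [np.float64(260.68347826086955), np.float64(170.77137360523278)] [183  87  15  20 230]
wrist [np.float64(61.405212355212356), np.float64(221.87309939522328)] [  0 212   8  63 259]
wrist [np.float64(245.6113472927242), np.float64(219.78413293802313)] [ 226  225   72   52 2364]
[[226. 225.]
 [297. 225.]
 [297. 276.]
 [226. 276.]]
tcp tip in wrist [255.24879437 216.01301615]
raised 0.018 0.018 wristcrop [626. 220.] sidecrop [261. 164.]
raised 0.018 -0.018 wristcrop [704. 231.] sidecrop [271. 195.]
raised -0.018 0.018 wristcrop [628. 321.] sidecrop [216. 168.]
raised -0.018 -0.018 wristcrop [701. 337.] sidecrop [224. 199.]
level 0.018 0.018 wristcrop [641. 204.] sidecrop [261. 189.]
level 0.018 -0.018 wristcrop [711. 205.] sidecrop [270. 220.]
level -0.018 0.018 wristcrop [642. 298.] sidecrop [216. 193.]
level -0.018 -0.018 wristcrop [708. 299.] sidecrop [224. 224.]
down 0.018 0.018 wristcrop [654. 191.] sidecrop [260. 213.]
down 0.018 -0.018 wristcrop [717. 185.] sidecrop [270. 245.]
down -0.018 0.018 wristcrop [654. 279.] sidecrop [216. 218.]
down -0.018 -0.018 wristcrop [714. 270.] sidecrop [225. 249.]
```

Emit:
{"fn": "jog_arm", "kwargs": {
  "delta_pos": [
    [2,-1,0],
    [4,-2,0],
    [7,-3,0],
    [10,-4,0],
    [13,-5,0],
    [15,-6,0],
    [16.5,-6.5,0],
    [16.5,-6.5,0],
    [16.5,-6.5,0],
    [16.5,-6.5,-4],
    [16.5,-6.5,-6],
    [16.5,-6.5,-6]
  ],
  "turn": [-10,-20,-30,-40,-50,-60,-70,-80,-90,-90,-90,-90],
  "grip": [1,1,1,1,1,1,1,1,1,1,1,1]
}}

```text
time_s: 6.45
position: [0.5657, -0.0424, 0.1133]
tcp_rot: [[0.997, -0.073, -0.004], [-0.073, -0.997, 0.001], [-0.004, -0.001, -1.0]]
force: [-0.1, 0.5, -0.1]
opening: 0.003
grasp_force: 0.0
```

```bash
cat > look.py <<'E'
from h import *
import sys
s=read_state();print(s["time_s"],s["position"],s["force"],s["opening"])
for n in("wrist","side"):
    c=capture(n);im=c["color"]
    m=cv2.inRange(cv2.cvtColor(im,cv2.COLOR_BGR2HSV),(18,120,60),(34,255,255))
    k,l,st,ce=cv2.connectedComponentsWithStats(m)
    print(n,[(ce[i].round(1).tolist(),st[i].tolist()) for i in range(1,k) if st[i,4]>20],"tcp",proj(c,s["position"]).round(1),
     "tabR up",proj(c,[.566,-.039,.107]).round(),"over",proj(c,[.565,-.052,.065]).round())
    cv2.imwrite(f"pics/{sys.argv[1]}_{n}.png",im)
E
python3 look.py a
```

```text
6.45 [ 0.5657472  -0.0424443   0.11325304] [-0.11883359  0.4972455  -0.12602021] 0.0033836330360244304
wrist [([74.3, 194.5], [56, 176, 38, 38, 1158]), ([248.5, 210.1], [228, 191, 45, 45, 1568]), ([134.8, 235.6], [118, 215, 34, 43, 1261]), ([240.2, 271.4], [239, 248, 4, 47, 154]), ([269.3, 257.8], [267, 248, 5, 23, 87]), ([269.3, 285.9], [267, 276, 5, 19, 78]), ([238.0, 314.4], [78, 305, 295, 17, 3937])] tcp [252.5 217.7] tabR up [248. 215.] over [263. 198.]
side [([273.6, 163.6], [271, 161, 8, 8, 25]), ([264.8, 173.8], [257, 167, 19, 15, 216]), ([282.9, 207.1], [273, 202, 22, 11, 194])] tcp [283.4 205.3] tabR up [283. 207.] over [283. 228.]
```

View pics/a_wrist.png

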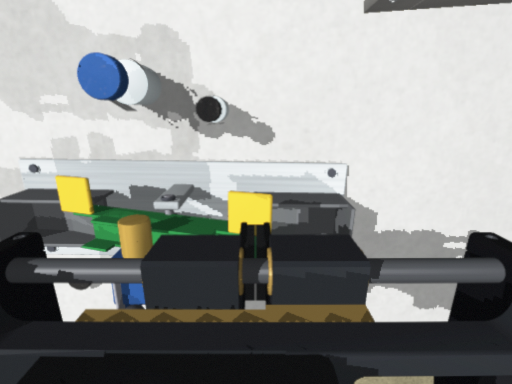

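The right tab is at (248,210) and the closed fingertips end at about row 225 over it. The side view isn't occluded at the tab, so I'll look there.

```bash
python3 -c "
import cv2
i=cv2.imread('pics/a_side.png')[110:270,190:390]
cv2.imwrite('pics/a_s.png',cv2.resize(i,(750,600),interpolation=cv2.INTER_CUBIC))"
```

```text
(no output)
```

View pics/a_s.png

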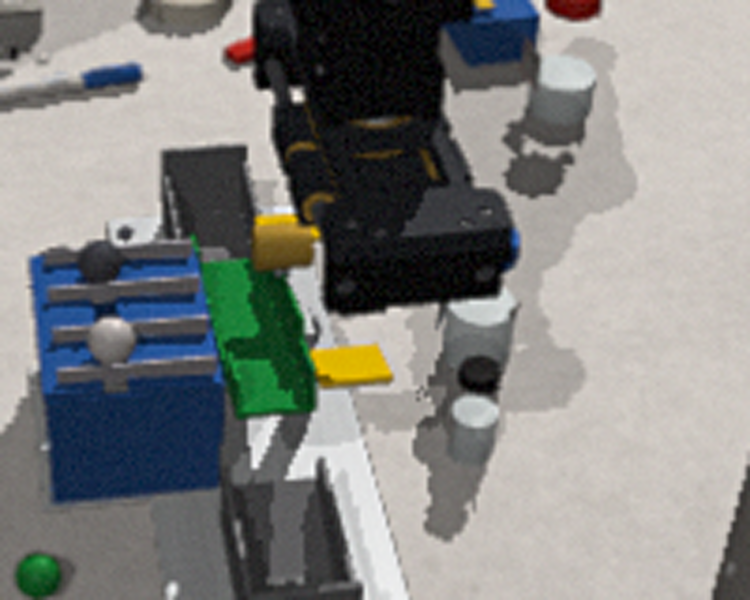

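In this view the right tab at (350,365) is unobstructed. The gripper ends at row 310 and no finger shows at the reported TCP pixel (350,357), so the real finger end looks higher than the TCP. I'll quantify that.

Run:
```python
from h import *
s=read_state();p=s["position"];R=s["tcp_rot"]
w=capture("wrist");S=capture("side")
for h in(0,.019,.03,.04,.05,.06,.07):
    f=lambda dx,dy:p+R@np.array([dx,dy,-h])
    sc=lambda q:((proj(S,q)-[190,110])*3.75).round()
    print(h,"wrist far edge",proj(w,f(.0095,0)).round(1),"mid",proj(w,f(0,0)).round(1),"side crop",sc(f(0,0)),"body nr corners",sc(f(.0375,.095)),sc(f(-.0375,.095)))
T=np.array(w["camera_from_world"]);print(T.round(3),w["fovy"],w["k1"],w["cx"],w["cy"])
```

```text
0 wrist far edge [252.5 206. ] mid [252.5 217.7] side crop [355. 354.] body nr corners [481. 485.] [317. 504.]
0.019 wrist far edge [252.2 215.2] mid [252.2 227.9] side crop [357. 324.] body nr corners [486. 454.] [319. 473.]
0.03 wrist far edge [252.  221.4] mid [252.1 234.7] side crop [358. 306.] body nr corners [488. 436.] [320. 455.]
0.04 wrist far edge [251.8 227.7] mid [251.9 241.6] side crop [359. 290.] body nr corners [491. 420.] [321. 438.]
0.05 wrist far edge [251.6 234.7] mid [251.7 249.3] side crop [360. 273.] body nr corners [493. 403.] [322. 421.]
0.06 wrist far edge [251.4 242.6] mid [251.5 258. ] side crop [362. 256.] body nr corners [495. 385.] [323. 404.]
0.07 wrist far edge [251.2 251.6] mid [251.2 267.9] side crop [363. 239.] body nr corners [498. 368.] [324. 386.]
[[-0.071 -0.997 -0.001 -0.004]
 [ 0.956 -0.067 -0.287 -0.532]
 [ 0.286 -0.021  0.958 -0.484]
 [ 0.     0.     0.     1.   ]] 70.0072409322656 -0.012241461403382307 254.93232079301478 192.7750131637908
```

Both views agree that the real fingertips sit about 35–44 mm above the reported TCP. That explains why the first press touched nothing. I'll press deeper in small steps.

Emit:
{"fn": "jog_arm", "kwargs": {
  "delta_pos": [
    [0,0,-3],
    [0,0,-4],
    [0,0,-4.5],
    [0,0,-5],
    [0,0,-5.5],
    [0,0,-6],
    [0,0,-6.5],
    [0,0,-7],
    [0,0,-7],
    [0,0,-7]
  ],
  "turn": [0,0,0,0,0,0,0,0,0,0],
  "grip": [1,1,1,1,1,1,1,1,1,1]
}}

```text
time_s: 7.9
position: [0.5673, -0.0428, 0.0449]
tcp_rot: [[0.997, -0.071, -0.0], [-0.071, -0.997, 0.0], [-0.0, -0.0, -1.0]]
force: [-0.2, 0.6, 0.5]
opening: 0.008
grasp_force: 0.0
```

```bash
python3 look.py b
```

```text
7.9 [ 0.56733428 -0.04279626  0.044919  ] [-0.18994942  0.58255937  0.47008729] 0.008352803132337314
wrist [([265.9, 217.7], [239, 204, 50, 35, 1147]), ([1.3, 233.8], [0, 224, 5, 18, 55]), ([240.3, 271.4], [239, 248, 4, 47, 153]), ([269.3, 257.7], [267, 248, 5, 23, 86]), ([269.3, 286.0], [267, 276, 5, 19, 79]), ([213.9, 310.6], [77, 283, 296, 39, 4999])] tcp [252.5 217.7] tabR up [245. 263.] over [266. 231.]
side [([260.8, 183.8], [259, 177, 6, 13, 51]), ([272.8, 197.0], [269, 195, 9, 7, 26]), ([282.9, 230.2], [273, 221, 21, 17, 224])] tcp [282.3 232.3] tabR up [283. 207.] over [283. 228.]
```

The gate is over: the tab's side-view centroid of (283,230) matches the fully-over prediction of (283,228). The tip offset is bracketed at 32–41 mm. I'll lift and go behind the ball.

Emit:
{"fn": "jog_arm", "kwargs": {
  "delta_pos": [
    [0,0,3],
    [0,0,8],
    [0,0,13],
    [-3,1,13],
    [-6,2,13],
    [-9,3.5,13],
    [-12,5,13],
    [-15,6,13],
    [-16.2,6.1,13],
    [-16.2,6.1,13],
    [-16.2,6.1,13],
    [-16.2,6.1,13]
  ],
  "turn": [0,0,10,20,30,40,50,60,70,80,89.3,89.3],
  "grip": [1,1,1,1,1,1,1,1,1,1,1,1]
}}

```text
time_s: 9.5
position: [0.4053, 0.0182, 0.1752]
tcp_rot: [[0.085, 0.996, 0.001], [0.996, -0.085, -0.0], [-0.0, 0.001, -1.0]]
force: [0.1, 0.2, 0.2]
opening: 0.007
grasp_force: 0.0
```

Emit:
{"fn": "jog_arm", "kwargs": {
  "delta_pos": [
    [0,0,-3],
    [0,0,-6],
    [0,0,-8],
    [0,0,-9.5],
    [0,0,-10.5],
    [0,0,-11.2],
    [0,0,-11.8],
    [0,0,-11.8]
  ],
  "turn": [0,0,0,0,0,0,0,0],
  "grip": [1,1,1,1,1,1,1,1]
}}

```text
time_s: 10.5
position: [0.4052, 0.0182, 0.0568]
tcp_rot: [[0.084, 0.996, -0.0], [0.996, -0.084, 0.0], [0.0, -0.0, -1.0]]
force: [0.2, 0.4, -0.5]
opening: 0.007
grasp_force: 0.0
```

```bash
python3 look.py c; python3 -c "
import cv2
i=cv2.imread('pics/c_side.png')[110:270,170:340];w=cv2.imread('pics/c_wrist.png')[40:300,150:450]
import numpy as np
cv2.imwrite('pics/c_v.png',np.hstack([cv2.resize(i,(400,400)),cv2.resize(w,(400,400))]))"
```

```text
10.5 [0.40523425 0.01820464 0.05683324] [ 0.155947    0.44363052 -0.52036247] 0.007339610397147348
wrist [([34.5, 84.4], [20, 76, 30, 17, 129]), ([38.1, 102.3], [35, 100, 7, 6, 23]), ([495.5, 214.3], [476, 194, 36, 43, 1277]), ([240.7, 255.8], [239, 247, 5, 20, 74]), ([269.6, 269.8], [267, 247, 5, 48, 160]), ([240.2, 283.4], [238, 272, 6, 23, 97]), ([444.7, 290.3], [431, 283, 27, 15, 330]), ([235.0, 314.3], [76, 304, 297, 18, 4062])] tcp [255.3 216.1] tabR up [512. 308.] over [461. 286.]
side [([268.4, 157.1], [259, 150, 20, 15, 233]), ([189.9, 171.7], [170, 169, 47, 7, 122]), ([266.8, 182.9], [259, 177, 17, 13, 190]), ([282.8, 228.1], [273, 219, 21, 19, 306])] tcp [192.3 219.1] tabR up [283. 207.] over [283. 228.]
```

View pics/c_v.png

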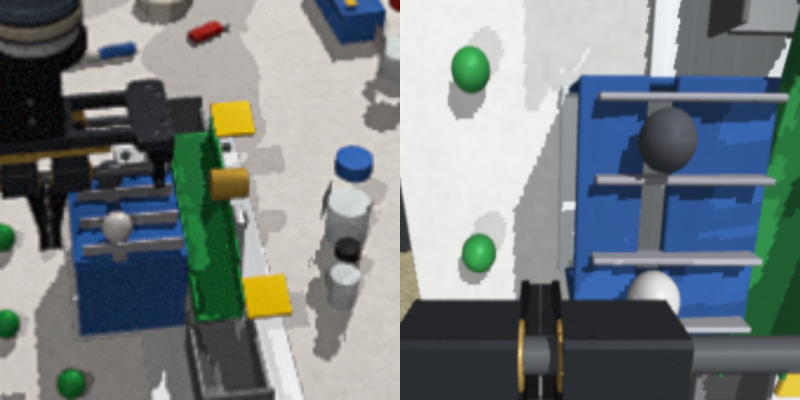

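The side view shows the gate over, with the right tab at crop (268,297). The finger tip is at (50,245), behind the white ball at (118,226) and centred between its rails. I'll push gently along the lane.

Emit:
{"fn": "jog_arm", "kwargs": {
  "delta_pos": [
    [1,-0.1,0],
    [1.8,-0.15,0],
    [2.3,-0.2,0],
    [2.7,-0.2,0],
    [3.1,-0.25,0],
    [3.5,-0.3,0],
    [3.8,-0.3,0]
  ],
  "turn": [0,0,0,0,0,0,0],
  "grip": [1,1,1,1,1,1,1]
}}

```text
time_s: 11.48
position: [0.4387, 0.0164, 0.0564]
tcp_rot: [[0.083, 0.996, -0.01], [0.997, -0.083, 0.002], [0.001, -0.01, -1.0]]
force: [-8.7, 3.5, 4.9]
opening: 0.004
grasp_force: 5.1
```

```bash
python3 look.py d; python3 -c "
import cv2
i=cv2.imread('pics/d_side.png')[110:310,170:340]
cv2.imwrite('pics/d_v.png',cv2.resize(i,(510,600)))"
```

```text
11.475 [0.43870458 0.01640968 0.05644692] [-8.66878105  3.47663064  4.88523815] 0.0044967974157248385
wrist [([501.4, 47.4], [482, 0, 30, 79, 1392]), ([24.5, 85.4], [10, 77, 30, 17, 126]), ([27.7, 103.1], [24, 101, 8, 6, 27]), ([459.9, 217.1], [422, 196, 81, 43, 2894]), ([240.8, 255.6], [239, 247, 5, 19, 73]), ([269.5, 270.0], [267, 247, 5, 48, 164]), ([240.2, 283.5], [238, 272, 6, 23, 95]), ([416.7, 291.1], [392, 283, 51, 17, 747]), ([235.3, 314.3], [77, 304, 298, 18, 4084])] tcp [255.3 216.1] tabR up [461. 312.] over [421. 288.]
side [([269.6, 156.9], [261, 150, 18, 15, 195]), ([211.4, 169.8], [191, 167, 47, 7, 118]), ([266.8, 182.9], [259, 177, 17, 13, 181]), ([282.8, 228.1], [273, 220, 21, 18, 304])] tcp [209.6 217.3] tabR up [283. 207.] over [283. 228.]
```

View pics/d_v.png

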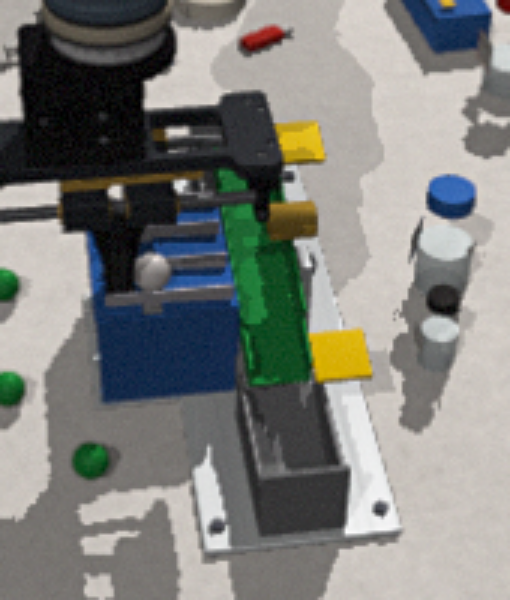

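The finger is pressing (8.7 N) but the ball, at (153,270) in the crop, has hardly moved. The upward force suggests contact above the ball's equator. I'll check the gripper's clearance to the brass weight, since it ends near (262,218).

Run:
```python
from h import *
S=capture("side")
o,v=ray(S,[170+262/3,110+220/3])
for y in(-.02,0.0,.016,.04,.06): a=(y-o[1])/v[1];print("protrusion",(o+a*v).round(3))
o,v=ray(S,[170+120/3,110+292/3])
for y in(.007,.012,.017,.022): a=(y-o[1])/v[1];print("tip",(o+a*v).round(3))
for u in([170+153/3,110+270/3],): print("ball",plane(S,u,.0944))
C=capture("wrist"); s=read_state(); print(s["time_s"],s["position"],s["force"])
for y in(-.018,-.046):
  q=np.radians(-4.77);R=np.array([[np.cos(q),-np.sin(q)],[np.sin(q),np.cos(q)]])
  print("rail side",[((proj(S,[*(R@[x,y]+[.5359,.0397]),.092])-[170,110])*3).round() for x in(-.105,-.03)])
```

```text
protrusion [ 0.522 -0.02   0.154]
protrusion [0.527 0.    0.137]
protrusion [0.532 0.016 0.124]
protrusion [0.538 0.04  0.104]
protrusion [0.543 0.06  0.087]
tip [0.439 0.007 0.09 ]
tip [0.44  0.012 0.086]
tip [0.441 0.017 0.081]
tip [0.441 0.022 0.077]
ball [0.46235692 0.01806832 0.0944    ]
11.675 [0.4397367  0.01624286 0.05651019] [-5.97006369  3.50371013  1.78718672]
rail side [array([ 99., 268.]), array([217., 257.])]
rail side [array([102., 297.]), array([223., 286.])]
```

The gripper's rod end (about x .532, y .016, z .124) is right at the brass weight, so the gripper was touching the weight. I'll back off and turn it across the lane so its body stays clear, then push.

Emit:
{"fn": "jog_arm", "kwargs": {
  "delta_pos": [
    [-2,0.2,0],
    [-4,0.3,0],
    [-4,0.3,4],
    [-4,0.3,8],
    [-4,0.3,8],
    [-4,0.3,8],
    [-4,0.3,8],
    [-4,0.3,8],
    [-4,0.3,8],
    [-4,0.3,8],
    [-4,0.3,8],
    [-4,0.3,8]
  ],
  "turn": [0,0,0,-10,-20,-30,-40,-50,-60,-70,-80,-90],
  "grip": [1,1,1,1,1,1,1,1,1,1,1,1]
}}

```text
time_s: 13.18
position: [0.4053, 0.0171, 0.1374]
tcp_rot: [[0.996, -0.089, 0.004], [-0.089, -0.996, -0.002], [0.004, 0.002, -1.0]]
force: [0.1, 0.1, -1.2]
opening: 0.009
grasp_force: 0.0
```

Emit:
{"fn": "jog_arm", "kwargs": {
  "delta_pos": [
    [0,0,-3],
    [0,0,-5],
    [0,0,-6.5],
    [0,0,-7.3],
    [0,0,-7.8],
    [1,-0.1,-7.8],
    [2,-0.15,-7.8],
    [2.7,-0.2,-7.8],
    [3.1,-0.25,-7.8],
    [3.5,-0.3,-7.8],
    [3.5,-0.3,-7.8]
  ],
  "turn": [0,0,0,0,0,0,0,0,0,0,0],
  "grip": [1,1,1,1,1,1,1,1,1,1,1]
}}

```text
time_s: 14.55
position: [0.4366, 0.0156, 0.0588]
tcp_rot: [[0.997, -0.083, -0.003], [-0.083, -0.997, 0.001], [-0.003, -0.0, -1.0]]
force: [-3.1, -0.5, 2.3]
opening: 0.006
grasp_force: 1.4
```

```bash
cat > ball.py <<'E'
from h import *
s=read_state();print(s["time_s"],s["position"],s["force"])
S=capture("side");im=S["color"];cv2.imwrite("pics/e_%.1f.png"%s["time_s"],im)
h=cv2.cvtColor(im,cv2.COLOR_BGR2HSV)[185:225,205:245]
m=cv2.inRange(h,(0,0,130),(180,70,255));k,l,st,ce=cv2.connectedComponentsWithStats(m)
print([((ce[i]+[205,185]).round(1).tolist(),st[i].tolist()) for i in range(1,k) if st[i,4]>12])
E
python3 - <<'E'
import cv2
h=cv2.cvtColor(cv2.imread("pics/d_side.png"),cv2.COLOR_BGR2HSV)[185:225,205:245]
m=cv2.inRange(h,(0,0,130),(180,70,255));k,l,st,ce=cv2.connectedComponentsWithStats(m)
print("before",[((ce[i]+[205,185]).round(1).tolist(),st[i].tolist()) for i in range(1,k) if st[i,4]>12])
E
python3 ball.py
```

```text
before [([221.0, 197.3], [11, 10, 10, 6, 44])]
14.55 [0.4366226  0.01563723 0.05876987] [-3.12686559 -0.54488279  2.3083346 ]
[]
```

The finger touches the ball but still a bit high: the force is 3.1 N back and 2.3 N up, so contact is above the equator. I'll back off 1 cm, lower 6 mm into the lane and push again.

Emit:
{"fn": "jog_arm", "kwargs": {
  "delta_pos": [
    [-1.2,0.2,0],
    [-1.2,0.2,0],
    [-1.2,0.2,-0.3],
    [-1.2,0.2,-0.6],
    [-1.2,0.2,-0.6]
  ],
  "turn": [0,0,0,0,0],
  "grip": [1,1,1,1,1]
}}

```text
time_s: 15.22
position: [0.4265, 0.0171, 0.0527]
tcp_rot: [[0.997, -0.084, -0.0], [-0.084, -0.997, 0.0], [-0.0, -0.0, -1.0]]
force: [-0.3, 0.9, -0.6]
opening: 0.008
grasp_force: 0.0
```

No contact with rails or floor. Pushing now.

Emit:
{"fn": "jog_arm", "kwargs": {
  "delta_pos": [
    [0.5,-0.05,0],
    [0.9,-0.1,0],
    [1.2,-0.1,0],
    [1.5,-0.1,0],
    [1.8,-0.15,0],
    [2.1,-0.2,0]
  ],
  "turn": [0,0,0,0,0,0],
  "grip": [1,1,1,1,1,1]
}}

```text
time_s: 15.98
position: [0.4489, 0.0148, 0.0531]
tcp_rot: [[0.996, -0.084, 0.003], [-0.084, -0.996, -0.001], [0.003, 0.0, -1.0]]
force: [0.2, 0.0, 0.3]
opening: 0.004
grasp_force: 0.0
```

```bash
python3 ball.py
```

```text
15.975 [0.44889792 0.01481656 0.05313488] [0.2028058  0.02646378 0.27503865]
[]
```

No resistance, so the ball has been freed and should be rolling. I'll retract clear and look.

Emit:
{"fn": "jog_arm", "kwargs": {
  "delta_pos": [
    [-2,0.2,0],
    [-4.5,0.3,0],
    [-4.5,0.3,4],
    [-4.5,0.3,9],
    [-4.5,0.3,14],
    [-4.5,-5,15],
    [-5,-11,15],
    [-5,-17,15],
    [-5,-23,15],
    [-5,-29,15],
    [-5,-33,15],
    [-5,-33,15]
  ],
  "turn": [0,0,0,0,0,0,0,0,0,0,0,0],
  "grip": [1,1,1,1,1,1,1,1,1,1,1,1]
}}

```text
time_s: 17.52
position: [0.3977, -0.3187, 0.203]
tcp_rot: [[0.996, -0.087, 0.002], [-0.087, -0.996, -0.002], [0.002, 0.002, -1.0]]
force: [-0.4, 1.0, 0.5]
opening: 0.007
grasp_force: 0.0
```

```bash
python3 look.py f; python3 -c "
from h import *
i=cv2.imread('pics/f_side.png')[120:310,170:340];t=capture('top')['color'][150:265,160:370]
cv2.imwrite('pics/f_v.png',np.hstack([cv2.resize(i,(400,450)),cv2.resize(t,(400,450))]))"
```

```text
17.525 [ 0.39768627 -0.3187095   0.20295657] [-0.43794832  1.04067922  0.48916509] 0.006859442441545001
wrist [([9.8, 53.0], [0, 35, 25, 35, 688]), ([269.3, 257.8], [267, 247, 5, 24, 87]), ([240.2, 271.3], [239, 248, 4, 47, 154]), ([269.3, 286.0], [267, 276, 5, 19, 79]), ([237.2, 314.4], [78, 305, 296, 17, 3999])] tcp [252.5 217.7] tabR up [-49.  42.] over [ 1. 51.]
side [([268.5, 157.1], [260, 150, 18, 15, 222]), ([266.3, 182.8], [259, 177, 16, 13, 187]), ([282.8, 228.1], [273, 219, 21, 19, 305]), ([213.1, 241.0], [201, 238, 26, 6, 71]), ([242.6, 240.4], [239, 239, 8, 4, 22]), ([182.9, 245.6], [179, 243, 9, 7, 37]), ([248.2, 267.8], [244, 265, 8, 8, 35]), ([183.9, 274.0], [180, 270, 10, 11, 46])] tcp [218. 316.] tabR up [283. 207.] over [283. 228.]
```

View pics/f_v.png

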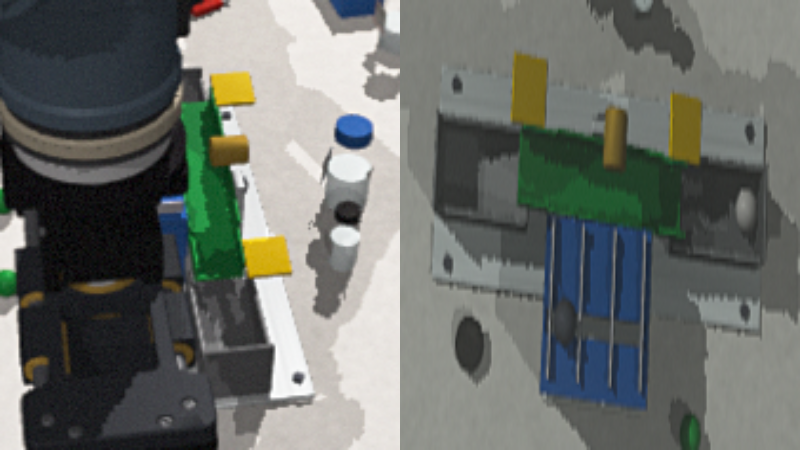

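The top view shows the white ball in the right tray near its end wall (745,208). The dark ball is in its notch (565,320), the gate is over, and the bystanders are still standing. I'll let it settle, then hand in.

Emit:
{"fn": "jog_arm", "kwargs": {
  "delta_pos": [
    [0,0,0],
    [0,0,0],
    [0,0,0],
    [0,0,0],
    [0,0,0],
    [0,0,0],
    [0,0,0],
    [0,0,0]
  ],
  "turn": [0,0,0,0,0,0,0,0],
  "grip": [1,1,1,1,1,1,1,1]
}}

```text
time_s: 18.68
position: [0.3973, -0.3149, 0.2029]
tcp_rot: [[0.997, -0.084, -0.0], [-0.084, -0.997, 0.0], [-0.0, -0.0, -1.0]]
force: [-0.0, 0.2, -0.6]
opening: 0.005
grasp_force: 0.0
```

```bash
python3 -c "
from rig import *
print(hand_in())"
```

```text
the job is handed in; nothing more can be done
None
```

Job handed in at about 19 s, with no verdict shown: the last picture has the gate over to the right, the white ball in the right tray, the dark ball in its notch, the bottle, vial and cap standing and the arm clear, though on an earlier try the gripper briefly touched the gate's brass weight (about 9 N).

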